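Fill the spice carousel and recycle the odd jars through the bin's swing flap

TASK

Tidy the spice ledge: turn the carousel so that its empty place is on the robot's side, and stand in that place the one loose jar that is the same size as the jars already on the carousel. All the other loose jars are empties of odd sizes (thinner or wider): push each of them through the swing flap of the recycling bin so that it drops in and the flap shuts again. Leave the tiffin, the tumbler and the steel bowl where they stand.

Things in the scene. Friction and masses are not known exactly. Their poses are not given: they have to be found in the camera images.
- jar_fit: round amber glass jar with a black screw cap and a blank paper band, straight-sided, 76 mm tall over all, 48 mm in diameter (body and cap alike), about 110 g; origin: centre of its underside, z up along its axis. The one loose jar of the carousel's size; always present. Stands upright on the ledge at the start.
- thin_a: round amber glass jar with a black screw cap and a blank paper band, straight-sided, 76 mm tall over all, 38 mm in diameter (body and cap alike), about 80 g; origin: centre of its underside, z up along its axis. An empty of an odd size, for the bin; may be absent (None). Stands upright on the ledge at the start.
- thin_b: round amber glass jar with a black screw cap and a blank paper band, straight-sided, 76 mm tall over all, 38 mm in diameter (body and cap alike), about 80 g; origin: centre of its underside, z up along its axis. An empty of an odd size, for the bin; may be absent (None). Stands upright on the ledge at the start.
- thin_c: round amber glass jar with a black screw cap and a blank paper band, straight-sided, 76 mm tall over all, 38 mm in diameter (body and cap alike), about 80 g; origin: centre of its underside, z up along its axis. An empty of an odd size, for the bin; may be absent (None). Stands upright on the ledge at the start.
- wide_a: round amber glass jar with a black screw cap and a blank paper band, straight-sided, 76 mm tall over all, 58 mm in diameter (body and cap alike), about 140 g; origin: centre of its underside, z up along its axis. An empty of an odd size, for the bin; may be absent (None). Stands upright on the ledge at the start.
- wide_b: round amber glass jar with a black screw cap and a blank paper band, straight-sided, 76 mm tall over all, 58 mm in diameter (body and cap alike), about 140 g; origin: centre of its underside, z up along its axis. An empty of an odd size, for the bin; may be absent (None). Stands upright on the ledge at the start.
- wide_c: round amber glass jar with a black screw cap and a blank paper band, straight-sided, 76 mm tall over all, 58 mm in diameter (body and cap alike), about 140 g; origin: centre of its underside, z up along its axis. An empty of an odd size, for the bin; may be absent (None). Stands upright on the ledge at the start.
- carousel_base: fixed black round foot of the spice carousel, 170 mm across; origin: on the ledge, on the carousel's turning axis; axes as the world's. The carousel's white tray is 226 mm across, its top 20 mm above the ledge; five places 72 degrees apart, centres 80 mm from the axis: four hold firmly clipped 48 mm jars, one is empty. Carousel and bin stand either side of the robot; which is left varies.
- carousel (a joint): turn of the carousel about its upright axis in rad, counter-clockwise seen from above, range -3.1 to 3.1; 0: the empty place is on the robot's side (towards -x) of the axis. Starts between 0.5 and 1.4. Stays where it is left; turning takes about 0.05 N m.
- knob (a point): middle of the round fluted red plastic turning knob at the top of the carousel, on its axis, 140 mm above the ledge; the knob is 40 mm in diameter and 28 mm tall (126 to 154 mm above the ledge). The carousel's jars stand lower: their tops are 96 mm above the ledge.
- pocket (a point): centre of the floor of the carousel's empty place, 20 mm above the ledge and 80 mm from the axis; a round cup of 54 mm inner diameter with a white rim 12 mm high and 3 mm thick. It turns with the carousel.
- bin: fixed green plastic recycling bin with a grey lid, 260 mm (its x) by 260 mm (its y) by 250 mm tall, walls 4 mm, empty inside; its smooth floor rises to a point 55 mm high under the flap, so that jars slide aside; origin: centre of its underside on the ledge; turned at most 0.2 rad from the world's axes.
- slot (a point): centre of the opening in the bin's lid, on its top face, 250 mm above the ledge; axes as the bin's. The opening is 86 mm (x) by 146 mm (y) and wholly covered by the yellow flap.
- flap (a joint): angle of the yellow flap in rad: 0 shut (level, flush with the lid), range 0 to 1.5, growing as the flap is pushed down into the bin. Hinged along the opening's +x edge (farthest from the robot). A light spring shuts it by itself and makes it lean on what stands in its way: a jar let go too high is pushed back or pinched; it drops freely once its underside is some 85 mm or more below the lid.
- flap_edge (a point): middle of the flap's free edge (on the robot's side, the opening's -x side), on its upper face. The flap measures 142 mm along its hinge by 82 mm, and is 4 mm thick; pushing it open takes about 0.4 N at this edge to start and 0.9 N wide open.
- tiffin: closed two-tier steel tiffin with a wire bail, 108 mm across, 127 mm tall; origin: centre of its underside. Bystander.
- tumbler: green glass tumbler, 68 mm across the rim, 95 mm tall; origin: centre of its underside. Bystander.
- bowl: small open steel bowl, 92 mm across the rim, 38 mm tall; origin: centre of its underside. Bystander.
Mind the look-alikes: they are no part of the job. Leave any blue or yellow look-alike of the thin_a alone.

How it is judged:
By the outcome, as a careful person would: the job done as asked, in the order asked, and still so for the second after the job is handed in, with the robot touching nothing.
Of thin_a, thin_b, thin_c, wide_a, wide_b, wide_c only 4 to 6 are there at a start; the rules pass over those that are not, and their reading is None.
At some moment in a run one of thin_a, thin_b, thin_c, wide_a, wide_b, wide_c may be knocked a few centimetres aside while the robot is not near it.
It also fails if it takes over 210 s, if anything falls off the work surface, if the arm or the gripper's body presses on something with over 40 N, if the wrist force passes 120 N, or if a joint passes its speed limit or range.

ROBOT

A 6-joint arm with a two-finger parallel gripper is mounted at the origin on the work surface. World frame = base frame: x ahead of the robot, y to its left, z up, the work surface at z = 0. Lengths are in m, angles in rad, forces in N, time in s.
With the tool pointing down it reaches from about 0.2 to 0.875 m from the base axis. Payload 3.4 kg.
Tool frame: the origin (TCP) lies at the very end of the fingers, on their centre line; the grasp point (between the pads) lies 19 mm behind it; z points along the fingers, y is the line along which they close (so a half turn about z gives the same grasp; the last joint's range is limited). The gripper opens to 94 mm and grips with 3 to 60 N. Pads are 16 mm wide; open, the fingers measure 119 mm over their backs; the gripper's body (75 mm by 177 mm) begins 78 mm behind the grasp point.
Start: joints at [-1.311, 0.276, 1.505, -0, 1.361, -0.121], TCP at [0.214, -0.534, 0.205] pointing down, gripper open.
Joint ranges: [-2.89, 2.89], [-0.75, 2.08], [0.22, 2.7], [-1.18, 4.32], [0.11, 2.71], [-2.7, 2.7]. Speed limits (rad/s): [2.57, 2.57, 3.14, 3.14, 3.14, 3.14].

INTERFACE

Orientations are given as a unit quaternion [x, y, z, w].
In Python, from station import sensors, snapshot, camera_info, manip gives the robot as it stands. The module is installed in compiled form; this text tells all that it offers.
- The arm moves only by the tool apply_moves, never from a script. Its argument "moves" is a list of rows, each a list of 3 entries, a list of its own where there are three numbers: the finger opening in m, from 0 to 0.094, then the shift along the tool's x, y, z in m, then the turn about the tool's z in rad. A call has 1 to 10 rows; each row shifts and turns the commanded pose from where the row before left it, along the tool's axes as they then stand; what a row does not reach is not made up. A row lasts 1/8 s, in which the tool goes at most 62.5 mm and 10.7 degrees, less where a joint would pass 70% of its speed; a pose out of reach is approached as far as the arm can. A call is refused whole if a number of a shift passes 0.0625 or a number of a turn 0.188, either way. A call with a gripper value outside its range is refused whole. The fingers move at their own pace and stop on an object; "squeeze" is the grip in N (left out, the last holds). Time passes only in rows, so rows that do not move let the fingers close. It gives the time, the measured TCP pose, the force, the opening and the grip force at its end, in the units of the state.
- sensors.get_obs(): the state, without advancing time (a new reading comes with each control period).
- snapshot(name): name is "side" or "top" or "wrist"; returns the picture (384x512x3 uint8, red, green, blue); there is no depth.
- camera_info(name): a dict with "intrinsics" (3x3 intrinsics, pixels), "R" (3x3) and "t" (3): a world point X has camera coordinates R X + t; the wrist camera has in their place "T_tool_cam" (4x4, takes a point from camera to tool coordinates, whose origin is the TCP and whose axes are the flange's). Camera axes: x right, y down, z forward; pixel columns grow to the right and rows downward; lengths in m; the calibration is good to about 2 mm. A picture is of the moment at which its call begins: read the wrist's pose just before it. camera_info takes no time and is no camera call.
- manip.hand_in(): hands the job in; it is judged then, once.
The state is a dict: "time": time; "qpos": joint angles; "qvel": joint speeds; "joint_torque": joint torques, N m; "tool_pos": TCP position; "tool_rot": TCP orientation; "force": force on the tool from outside, world axes, zero at the start; "ft_torque": the same for the moment, N m; "width": finger opening in m; "grip_force": force on a finger pad.
Only numpy, scipy, OpenCV 4.12 (cv2) and the standard library are available. Lean on these libraries where they do the work, as an engineer would, in place of code of your own. Each camera call takes 0.05 s, during which the arm holds its last target. There are 200 camera calls.

## Working session

There is one attempt and no reset: what is moved stays moved. The work goes in short steps, Python scripts to look and compute and a tool call to move; the robot and the scene stay as the last step left them, time stands still between calls to the robot, and variables do not carry over. Pictures are saved under pics/ and viewed, at most 14 in all, crops included, and the job is handed in when it is done.

Besides the shell and the picture viewer there is one more tool, called as name(argument=value, ...) on one line, values as JSON. apply_moves: Moves the arm, as the interface text tells. Its arguments: {"type":"object","properties":{"moves":{"type":"array"},"squeeze":{"type":"number"}},"required":["moves"]}

```bash
mkdir -p pics
python3 - <<'E'
from station import sensors, snapshot, camera_info
import cv2,numpy as np
np.set_printoptions(precision=4,suppress=True)
for n in("top","side","wrist"):
    im=snapshot(n); cv2.imwrite(f"pics/{n}0.png",im[:,:,::-1]); print(n,camera_info(n))
o=sensors.get_obs();print(o)
E
```

```text
top {'intrinsics': array([[413.1893,   0.    , 253.8524],
       [  0.    , 413.1893, 190.5724],
       [  0.    ,   0.    ,   1.    ]]), 'R': array([[-0.0068, -1.    , -0.0032],
       [-0.9964,  0.007 , -0.0843],
       [ 0.0843,  0.0026, -0.9964]]), 't': array([0.0071, 0.595 , 1.2655])}
side {'intrinsics': array([[404.2846,   0.    , 255.9438],
       [  0.    , 404.2846, 192.5586],
       [  0.    ,   0.    ,   1.    ]]), 'R': array([[-0.7638, -0.6454, -0.0026],
       [-0.34  ,  0.4058, -0.8484],
       [ 0.5486, -0.6471, -0.5294]]), 't': array([0.4401, 0.3205, 0.7799])}
wrist {'intrinsics': array([[271.0727,   0.    , 253.711 ],
       [  0.    , 271.0727, 188.3401],
       [  0.    ,   0.    ,   1.    ]]), 'T_tool_cam': array([[-0.0008, -0.96  , -0.2801,  0.0818],
       [ 1.    , -0.0007, -0.0005, -0.0002],
       [ 0.0003, -0.2801,  0.96  , -0.179 ],
       [ 0.    ,  0.    ,  0.    ,  1.    ]])}
{'time': 0.15, 'qpos': array([-1.311 ,  0.2764,  1.5058,  0.    ,  1.3607, -0.121 ]), 'qvel': array([ 0.0007, -0.0013, -0.0027, -0.0001,  0.0003, -0.0011]), 'joint_torque': array([  0.0003, -40.4924, -23.7433,   0.0697,   0.0316,  -0.0001]), 'tool_pos': array([ 0.2136, -0.5334,  0.2048]), 'tool_rot': array([ 0.9819,  0.1892, -0.    , -0.0007]), 'force': array([ 0.3631, -0.8473,  0.1278]), 'ft_torque': array([ 0.0054,  0.0204, -0.0233]), 'grip_force': 0.0, 'width': 0.0942153359926377}
```

View pics/top0.png

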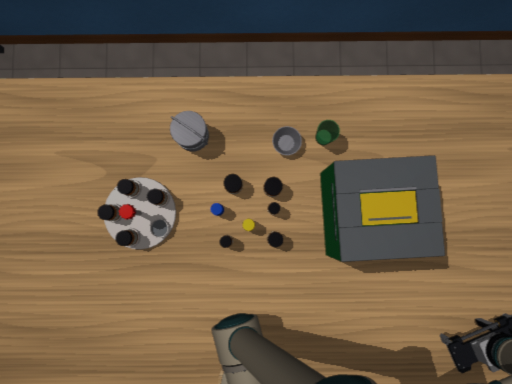

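View pics/side0.png

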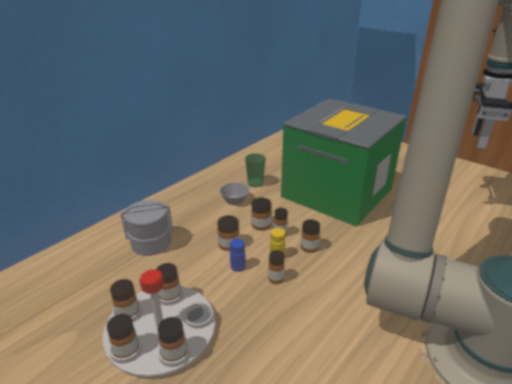

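The top view shows five black caps on the ledge. Two look wide, at (233,183) and (273,186). Two look thin, at (274,208) and (226,241). The one at (276,240) looks mid-sized, so it is the likely fit jar. The blue (217,209) and yellow (249,225) jars are look-alikes. The carousel is on the left with its knob at (127,212), its empty cup at (160,227), and the bin is on the right. The side view agrees.

```bash
cat > h.py <<'E'
import numpy as np,cv2
from scipy.spatial.transform import Rotation as Ro
from station import sensors, snapshot, camera_info
np.set_printoptions(precision=4,suppress=True)
def cam(n,o=None):
    c=camera_info(n);K=c["intrinsics"]
    if n!="wrist": return K,c["R"],c["t"]
    o=o or sensors.get_obs()
    T=np.eye(4);T[:3,:3]=Ro.from_quat(o["tool_rot"]).as_matrix();T[:3,3]=o["tool_pos"]
    M=np.linalg.inv(T@c["T_tool_cam"]);return K,M[:3,:3],M[:3,3]
def ray(C,p):
    K,R,t=C;d=R.T@np.linalg.solve(K,[p[0],p[1],1.]);return -R.T@t,d
def onz(C,p,z):
    o,d=ray(C,p);return o+d*(z-o[2])/d[2]
def proj(C,X):
    K,R,t=C;q=K@(R@np.asarray(X,float)+t);return q[:2]/q[2]
def tri(C1,p1,C2,p2):
    P=[C[0]@np.c_[C[1],C[2]] for C in(C1,C2)]
    X=cv2.triangulatePoints(P[0],P[1],np.array(p1,float).reshape(2,1),np.array(p2,float).reshape(2,1))[:,0]
    return X[:3]/X[3]
def blobs(m,a=20):
    n,l,s,c=cv2.connectedComponentsWithStats(m.astype(np.uint8))
    return [(c[i],s[i]) for i in range(1,n) if s[i,4]>=a]
def grab(n,name=None):
    o=sensors.get_obs();im=snapshot(n)
    if name: cv2.imwrite(f"pics/{name}.png",im[:,:,::-1])
    return im,cam(n,o)
E
cat > m1.py <<'E'
from h import *
T=cam("top");S=cam("side")
it=cv2.imread("pics/top0.png")[:,:,::-1].astype(int);is_=cv2.imread("pics/side0.png")[:,:,::-1].astype(int)
def dark(i): return i.max(2)<48
def red(i): return (i[...,0]>130)&(i[...,1]<60)
def yel(i): return (i[...,0]>150)&(i[...,1]>120)&(i[...,2]<60)
def blu(i): return (i[...,2]>130)&(i[...,0]<70)&(i[...,1]<90)
for nm,f in(("dark",dark),("red",red),("yel",yel),("blue",blu)):
    for n,i,C in(("top",it,T),("side",is_,S)):
        for c,s in blobs(f(i)):
            if s[4]<3000: print(nm,n,c.round(1),s, onz(C,c,.14 if nm=="red" else .25 if s[4]>800 else .076)[:2])
E
python3 m1.py
```

```text
dark top [329.1 127.8] [319 121  18  18 144] [ 0.7807 -0.2271]
dark top [194.7 145.3] [187 142  15   6  27] [0.7298 0.1811]
dark top [197.3 148.2] [190 145  14   6  21] [0.7206 0.1731]
dark top [330.1 213.1] [ 322  164   19   96 1080] [ 0.5166 -0.1926]
dark top [232.8 183.2] [224 174  18  19 255] [0.6135 0.0659]
dark top [273.  186.2] [265 177  18  19 253] [ 0.6035 -0.0548]
dark top [126.  186.6] [118 180  17  15 201] [0.6054 0.387 ]
dark top [155.5 196.3] [147 190  18  14 195] [0.5756 0.2978]
dark top [274. 208.] [269 203  11  11  97] [ 0.5381 -0.057 ]
dark top [106.9 212.1] [ 98 205  19  15 209] [0.5292 0.4427]
dark top [124.9 237.7] [116 231  18  15 212] [0.4529 0.3874]
dark top [275.3 239.3] [268 232  15  15 175] [ 0.4452 -0.06  ]
dark top [225.8 241.1] [220 236  12  11 104] [0.4408 0.0873]
dark top [233.8 320.3] [214 314  41  15 312] [0.2105 0.064 ]
dark top [482.  345.1] [ 447  315   65   59 1724] [ 0.1852 -0.5641]
dark top [317.5 368. ] [245 327 128  57 771] [ 0.0741 -0.1778]
dark top [495.1 382.1] [489 380  13   4  33] [ 0.032  -0.6887]
dark side [497.6  74.5] [484  70  28   8 109] [ 0.4292 -1.8208]
dark side [492.7 101.6] [477  86  35  22 140] [ 0.3361 -1.3436]
dark side [478.1 126.3] [475 119   7  16  57] [ 0.3046 -1.004 ]
red top [125.6 211.2] [119 205  14  14 147] [0.5292 0.3669]
red side [151.  277.6] [141 270  21  16 226] [0.5386 0.3543]
yel top [388.4 206.7] [ 361  191   56   34 1548] [ 0.5321 -0.3428]
yel top [247.7 224.3] [242 218  12  13 111] [0.4902 0.0218]
yel side [342.5 118.8] [325 111  36  18 325] [ 0.7444 -0.7385]
yel side [356.9 122.2] [347 115  20  15  43] [ 0.6826 -0.7432]
yel side [277.7 232.9] [272 229  13   9  90] [0.4877 0.0217]
yel side [274.7 242.6] [271 240  11   5  30] [0.4701 0.056 ]
blue top [215.6 208.3] [211 203  10  11  90] [0.5382 0.1177]
blue side [236.6 243.6] [231 240  12   8  81] [0.5371 0.1172]
```

Run:
```python
import cv2
a=cv2.imread("pics/top0.png")
cv2.imwrite("pics/crop_top.png",cv2.resize(a[160:260,90:290],None,fx=4,fy=4,interpolation=cv2.INTER_CUBIC))
```

```text
(no output)
```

View pics/crop_top.png

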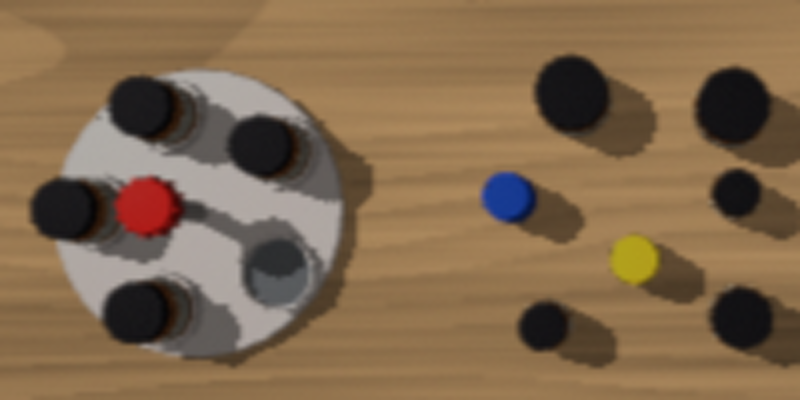

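Cap areas are 255 and 253 px (wide), 97 and 104 px (thin) and 175 px for (275,239). Their square roots are in the ratio 58 : 48 : 37, so (275,239) is jar_fit and the crop agrees. The empty cup is at about (159,227). Next I check heights in two views and work out the carousel angle and the bin pose.

```bash
cat > m2.py <<'E'
from h import *
T=cam("top");S=cam("side")
it=cv2.imread("pics/top0.png")[:,:,::-1].astype(int);is_=cv2.imread("pics/side0.png")[:,:,::-1].astype(int)
# caps: top-face centre by sides
sd=(is_.max(2)<75)&(is_.max(2)-is_.min(2)<25)
B=[c for c,s in blobs(sd,25) if s[4]<600]
for c,s in blobs(it.max(2)<48):
    X=onz(T,c,.076)
    if 80<s[4]<300 and .42<X[0]<.65 and X[1]<.28:
        q=proj(S,X-[0,0,.006]); b=min(B,key=lambda b:np.hypot(*(b-q)))
        print("cap",c.round(1),X[:2],"side pred",q.round(1),"got",b.round(1),"tri",tri(T,c,S,b))
print("knob tri",tri(T,[125.6,211.2],S,[151,277.6]))
for z in(.14,.15):print(onz(T,[125.6,211.2],z))
# tray disc ellipse
w=(it.min(2)>100)&(it.max(2)-it.min(2)<30);w[:,:95]=0;w[:,185:]=0;w[:170]=0;w[260:]=0
pts=np.argwhere(w)[:,::-1];h=cv2.convexHull(pts.astype(np.int32))[:,0]
P=np.array([onz(T,p,.02)[:2] for p in h],np.float32);print("tray",cv2.minEnclosingCircle(P))
p=onz(T,[159.2,227.5],.03);print("pocket",p)
y=((it[...,0]>150)&(it[...,1]>120)&(it[...,2]<60)).astype(np.uint8);y[:,:300]=0
r=cv2.minAreaRect(np.argwhere(y)[:,::-1].astype(np.float32));c=cv2.boxPoints(r)
W=np.array([onz(T,p,.25)[:2] for p in c]);print("flap",W,W.mean(0));
for i in range(4):d=W[(i+1)%4]-W[i];print(np.hypot(*d),np.arctan2(d[1],d[0]))
E
python3 m2.py
```

```text
cap [232.8 183.2] [0.6135 0.0659] side pred [228.2 223.5] got [227.8 224.4] tri [0.6144 0.0664 0.0669]
cap [273.  186.2] [ 0.6035 -0.0548] side pred [261.2 204.8] got [260.8 205.3] tri [ 0.6045 -0.0549  0.0678]
cap [274. 208.] [ 0.5381 -0.057 ] side pred [280.7 213.3] got [280.6 213.8] tri [ 0.5384 -0.0574  0.0679]
cap [275.3 239.3] [ 0.4452 -0.06  ] side pred [310.6 226.2] got [310.8 227. ] tri [ 0.4447 -0.0605  0.0675]
cap [225.8 241.1] [0.4408 0.0873] side pred [276.4 256.4] got [276.4 257.7] tri [0.4404 0.0879 0.0669]
knob tri [0.5279 0.362  0.1524]
[0.5292 0.3667 0.14  ]
[0.5288 0.3636 0.15  ]
tray ((0.5292720198631287, 0.3614925444126129), 0.11213824152946472)
pocket [0.4822 0.2963 0.03  ]
flap [[ 0.5665 -0.2724]
 [ 0.5733 -0.4118]
 [ 0.4935 -0.4131]
 [ 0.4868 -0.2745]] [ 0.53  -0.343]
0.13957394037614573 -1.5221667936753285
0.07978871851661665 -3.125868041510851
0.13869036555728068 1.6193111092557055
0.07974862742611084 0.026791785279724305
```

Heights check out. jar_fit is at (0.445,-0.060), the carousel axis at (0.529,0.362) with the joint at about 0.95 rad, and the slot at (0.530,-0.343) with yaw about 0.04. I start with the carousel.

```bash
cat > d.py <<'E'
# usage: d.py x y z yaw  -> shift in present tool axes, turn
import sys
from h import *
o=sensors.get_obs();R=Ro.from_quat(o["tool_rot"]).as_matrix();x=np.array(list(map(float,sys.argv[1:4])))
yaw=np.arctan2(R[1,0],R[0,0]);print("t",o["time"],"pos",o["tool_pos"],"yaw %.3f"%yaw,"w",o["width"],"q6",o["qpos"][5])
print("shift",R.T@(x-o["tool_pos"]),"turn %.3f"%(yaw-float(sys.argv[4])))
E
echo
```

```text
(no output)
```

apply_moves(moves=[[0.094,[0,0,-0.039],-0.143],[0.094,[0,0,-0.039],-0.143],[0.094,[0,0,-0.039],-0.143],[0.094,[0,0,-0.039],-0.143],[0.094,[0.057,-0.0165,0],0],[0.094,[0.057,-0.0165,0],0],[0.094,[0.057,-0.0165,0],0],[0.094,[0.057,-0.0165,0],0],[0.094,[0.057,-0.0165,0],0],[0.094,[0.057,-0.0165,0],0]], squeeze=25)

```text
time: 1.4
tool_pos: [0.3313, -0.1958, 0.3613]
tool_rot: [0.889, 0.458, 0.0, 0.0]
force: [1.2, -0.1, -0.1]
width: 0.0938
grip_force: 0.0
```

apply_moves(moves=[[0.094,[0.057,-0.0165,0],0],[0.094,[0.057,-0.0165,0],0],[0.094,[0.057,-0.0165,0],0],[0.094,[0.057,-0.0165,0],0],[0.094,[0.057,-0.0165,0],0],[0.094,[0.057,-0.0165,0],0],[0.094,[0.057,-0.0165,0],0],[0.094,[0.05,-0.0165,0],0],[0.094,[0.035,-0.01,0],0],[0.094,[0,0,0],0]])

```text
time: 2.65
tool_pos: [0.4961, 0.2811, 0.3599]
tool_rot: [0.888, 0.46, -0.001, -0.0]
force: [-0.8, 0.2, -0.8]
width: 0.0939
grip_force: 0.0
```

```bash
python3 d.py .529 .362 .121 .95
```

```text
t 2.65 pos [0.4961 0.2811 0.3599] yaw 0.956 w 0.0938685317500174 q6 1.008205076194854
shift [ 0.0855 -0.0195  0.2387] turn 0.006
```

Run:
```python
from h import *
im,C=grab("wrist","w1");i=im.astype(int)
for c,s in blobs((i[...,0]>130)&(i[...,1]<60),100):print(c,s,onz(C,c,.14),onz(C,c,.15))
print(proj(C,[.529,.362,.154]),C[1].T@-C[2])
```

```text
[240.9088 107.1906] [227  93  29  30 614] [0.5296 0.3607 0.14  ] [0.5299 0.3604 0.15  ]
[239.5373 106.5767] [0.5436 0.3482 0.5387]
```

View pics/w1.png

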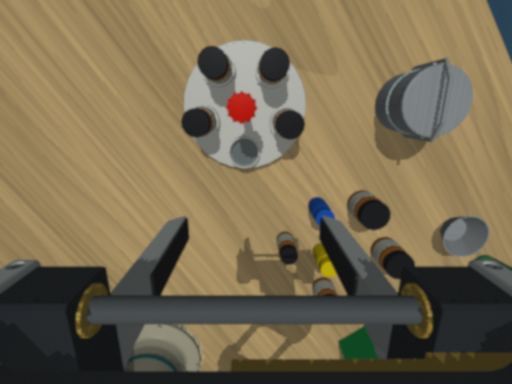

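The wrist view has the knob at (241,107), which puts it at (0.5297,0.3605) and confirms the axis. The empty cup at (244,150) lies straight towards tool -x, so the joint is at about 0.95.

apply_moves(moves=[[0.094,[0.043,-0.009,0],0],[0.094,[0.043,-0.01,0],0],[0.094,[0,0,0.05],0],[0.094,[0,0,0.05],0],[0.094,[0,0,0.05],0],[0.094,[0,0,0.05],0],[0.094,[0,0,0.039],0],[0.06,[0,0,0],0],[0.06,[0,0,0],0]])

```text
time: 3.82
tool_pos: [0.5314, 0.3598, 0.1244]
tool_rot: [0.889, 0.458, 0.001, 0.0]
force: [-0.2, -0.2, 1.1]
width: 0.0775
grip_force: 0.0
```

```bash
python3 d.py .529 .361 .121 .95
```

```text
t 3.825 pos [0.5314 0.3598 0.1244] yaw 0.952 w 0.07746295466040093 q6 1.106027868176526
shift [-0.0004 -0.0027  0.0034] turn 0.002
```

apply_moves(moves=[[0.03,[0,-0.002,0],0],[0.03,[0,0,0],0],[0.03,[0,0,0],0],[0.03,[0,0,0],0],[0.03,[0,0,0],0],[0.03,[0,0,0],0]])

```text
time: 4.58
tool_pos: [0.5305, 0.3603, 0.123]
tool_rot: [0.889, 0.459, 0.001, 0.002]
force: [3.5, -3.2, 0.5]
width: 0.0396
grip_force: 25.0
```

apply_moves(moves=[[0.03,[0,0,0],0.12],[0.03,[0,0,0],0.12],[0.03,[0,0,0],0.12],[0.03,[0,0,0],0.12],[0.03,[0,0,0],0.12],[0.03,[0,0,0],0.12],[0.03,[0,0,0],0.12],[0.03,[0,0,0],0.11],[0.03,[0,0,0],0],[0.03,[0,0,0],0]])

```text
time: 5.82
tool_pos: [0.5307, 0.3598, 0.123]
tool_rot: [1.0, 0.001, 0.002, 0.001]
force: [4.5, -3.5, 1.4]
width: 0.0393
grip_force: 25.0
```

```bash
python3 d.py .529 .361 .121 0
```

```text
t 5.825 pos [0.5307 0.3598 0.123 ] yaw 0.003 w 0.03928452318112177 q6 2.0591627487714854
shift [-0.0017 -0.0012  0.002 ] turn 0.003
```

apply_moves(moves=[[0.094,[0,0,0],0],[0.094,[0,0,0],0],[0.094,[0,0,0],0],[0.094,[0,0,0],0],[0.094,[0,0,-0.03],0],[0.094,[0,0,-0.05],0],[0.094,[-0.04,0,-0.05],0],[0.094,[-0.05,0.02,-0.03],0],[0.094,[-0.04,0.02,0],0],[0.094,[0,0,0],0]])

```text
time: 7.08
tool_pos: [0.3968, 0.3199, 0.2825]
tool_rot: [1.0, 0.002, 0.0, -0.0]
force: [0.7, 0.6, 0.0]
width: 0.0939
grip_force: 0.0
```

```bash
cat > pk.py <<'E'
from h import *
import sys
im,C=grab("wrist",sys.argv[1])
# pocket: rim ellipse. crop around predicted
for X in([.4495,.3605,.032],[.5297,.3605,.02]):print(proj(C,X).round(1))
p=proj(C,[.4495,.3605,.032]).astype(int);s=50
y0,x0=max(p[1]-s,0),p[0]-s
c=im[y0:p[1]+s,x0:p[0]+s,::-1];cv2.imwrite("pics/%s_c.png"%sys.argv[1],cv2.resize(c,None,fx=5,fy=5,interpolation=2));print(x0,y0)
i=im.astype(int)
D=[]
for c,s in blobs(i.max(2)<60,150):
    X=onz(C,c,.094)
    if .4<X[0]<.65 and X[1]>.25: print(c.round(1),s,X,"ang",np.degrees(np.arctan2(X[1]-.3605,X[0]-.5297)), np.hypot(X[1]-.3605,X[0]-.5297))
E
python3 pk.py w2
```

```text
[228.  128.7]
[227.5  73.9]
177 78
[184.8  13.5] [ 164    0   41   32 1027] [0.5876 0.4029 0.094 ] ang 36.236631628412006 0.07174265022907514
[261.3  14.8] [ 244    0   36   34 1053] [0.5865 0.3119 0.094 ] ang -40.54249737769359 0.07480239705372459
[165.3  86.4] [ 147   69   38   36 1078] [0.5061 0.4333 0.094 ] ang 107.96432270185416 0.07653636831783259
[281.8  89. ] [ 265   71   35   37 1000] [0.5034 0.2849 0.094 ] ang -109.17627088884447 0.0800330890473842
```

View pics/w2_c.png

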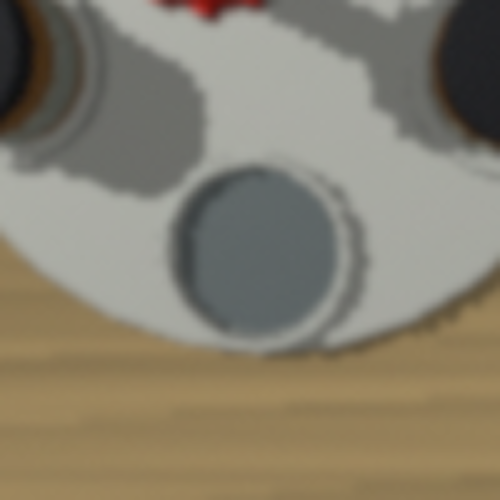

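The crop shows the white-rimmed cup centred at (229,129) in the full picture, straight towards -x. The neighbouring jars sit at +108 and -109 degrees, so the carousel is at about -0.01 rad. The pocket is at about (0.4495,0.359). Now to jar_fit.

apply_moves(moves=[[0.094,[-0.01,0.054,0],0],[0.094,[-0.01,0.054,0],0],[0.094,[0,0.054,0],0],[0.094,[0,0.054,0],0],[0.094,[0,0.054,0],0],[0.094,[0,0.054,0],0],[0.094,[0,0.054,0],0],[0.094,[0,0,0],0],[0.094,[0,0,0],0]])

```text
time: 8.25
tool_pos: [0.3814, -0.0571, 0.2809]
tool_rot: [1.0, 0.001, -0.0, -0.001]
force: [0.3, 0.4, 0.4]
width: 0.094
grip_force: 0.0
```

```bash
cat > jar.py <<'E'
# jar.py z yaw : list the jars seen by the wrist camera and the top camera
from h import *
import sys
im,C=grab("wrist",sys.argv[1]);i=im.astype(int)
m=(i.max(2)<45);m[270:]=0
for c,s in blobs(m,60):
    if s[4]>6000: continue
    X=onz(C,c,.075)
    if not(.35<X[0]<.75 and abs(X[1])<.25): continue
    # diameter from horizontal extent of cap at its depth
    d=s[2]*(C[1]@X+C[2])[2]/C[0][0,0]
    print("W",c.round(1),s[2:],X[:2],"dia %.3f"%d)
im,T=grab("top");i=im.astype(int)
for c,s in blobs(i.max(2)<48,60):
    X=onz(T,c,.076)
    if s[4]<300 and .4<X[0]<.66 and abs(X[1])<.2:print("T",c.round(1),s[4],X[:2])
E
python3 jar.py w3; python3 d.py .445 -.06 .031 0
```

```text
W [161.1   3.2] [ 29   8 150] [0.5884 0.0578] dia 0.036
W [254.6   6.7] [ 39  17 501] [ 0.5847 -0.0575] dia 0.048
W [256.3  48.6] [ 23  30 566] [ 0.5378 -0.0597] dia 0.030
W [257.9 122.2] [ 29  31 705] [ 0.4458 -0.0623] dia 0.040
W [154.4 127.5] [ 26  23 348] [0.4385 0.0815] dia 0.036
T [232.8 183.3] 251 [0.6132 0.0659]
T [273.  186.3] 249 [ 0.6033 -0.0548]
T [274. 208.] 97 [ 0.5381 -0.057 ]
T [275.4 239.2] 172 [ 0.4453 -0.0601]
T [225.8 241.1] 102 [0.4407 0.0873]
t 8.35 pos [ 0.3811 -0.0561  0.2811] yaw 0.005 w 0.09373761173087763 q6 1.238348506516021
shift [0.0639 0.0044 0.25  ] turn 0.005
```

apply_moves(moves=[[0.094,[0.032,0.002,0],0],[0.094,[0.032,0.002,0.02],0],[0.094,[0,0,0.05],0],[0.094,[0,0,0.05],0],[0.094,[0,0,0.05],0],[0.094,[0,0,0.045],0],[0.094,[0,0,0.035],0],[0.094,[0,0,0],0]], squeeze=15)

```text
time: 9.35
tool_pos: [0.4427, -0.0588, 0.0294]
tool_rot: [1.0, 0.003, -0.003, -0.001]
force: [0.0, -1.6, -0.1]
width: 0.0937
grip_force: 0.0
```

```bash
python3 d.py .4455 -.061 .031 0
```

```text
t 9.35 pos [ 0.4427 -0.0588  0.0294] yaw 0.006 w 0.09371450209826859 q6 1.2769013472042134
shift [ 0.0027  0.0023 -0.0017] turn 0.006
```

apply_moves(moves=[[0.09,[0.003,0.002,-0.002],0.006],[0.04,[0,0,0],0],[0.04,[0,0,0],0],[0.04,[0,0,0],0],[0.04,[0,0,0],0],[0.04,[0,0,0],0],[0.04,[0,0,0],0],[0.04,[0,0,-0.04],0],[0.04,[0,0,-0.05],0],[0.04,[0,0,-0.04],0]])

```text
time: 10.6
tool_pos: [0.4478, -0.063, 0.1647]
tool_rot: [1.0, -0.002, 0.0, 0.0]
force: [0.0, 0.5, -1.4]
width: 0.048
grip_force: 15.0
```

```bash
python3 d.py .4495 .3593 .151 0
```

```text
t 10.6 pos [ 0.4478 -0.063   0.1647] yaw -0.003 w 0.04801479834439093 q6 1.2802857933869114
shift [ 0.0003 -0.4223  0.0136] turn -0.003
```

apply_moves(moves=[[0.04,[0,-0.0525,0],0],[0.04,[0,-0.0525,0],0],[0.04,[0,-0.0525,0],0],[0.04,[0,-0.0525,0],0],[0.04,[0,-0.0525,0],0],[0.04,[0,-0.0525,0],0],[0.04,[0,-0.0525,0],0],[0.04,[0,-0.0525,0],0],[0.04,[0,0,0.015],0],[0.04,[0,0,0.02],0]])

```text
time: 11.85
tool_pos: [0.4487, 0.3569, 0.1271]
tool_rot: [1.0, -0.001, -0.0, 0.001]
force: [0.2, 0.1, -1.0]
width: 0.0477
grip_force: 15.0
```

```bash
python3 d.py .4495 .3593 .052 0
python3 - <<'E'
from h import *
im,C=grab("wrist","w4")
p=proj(C,[.4495,.3593,.06]).astype(int);print(p);s=75
y0,x0=max(p[1]-s,0),p[0]-s;print(x0,y0)
cv2.imwrite("pics/w4_c.png",cv2.resize(im[y0:p[1]+s,x0:p[0]+s,::-1],None,fx=4,fy=4,interpolation=2))
E
```

```text
t 11.85 pos [0.4487 0.3569 0.1271] yaw -0.002 w 0.04773317264735097 q6 2.124030023644622
shift [ 0.0009 -0.0025  0.0751] turn -0.002
[251 197]
176 122
```

View pics/w4_c.png

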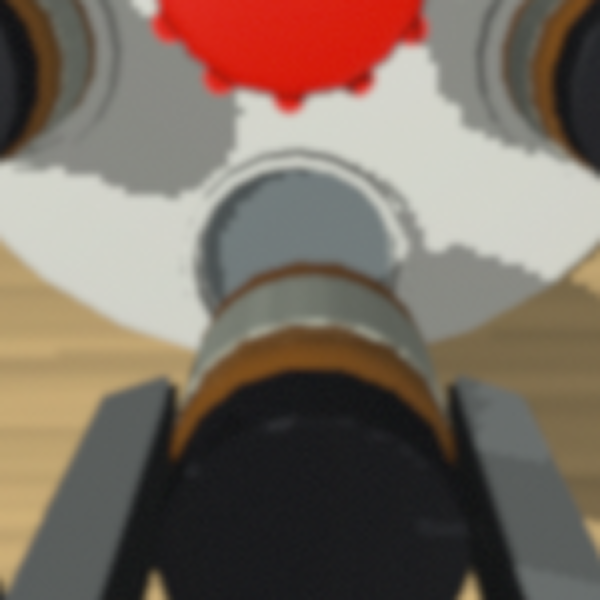

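The crop shows the held jar's lower edge (front arc at about row 265) and the cup rim (outer edges at columns 195 to 410, far edge at row 150). I check these against the projection.

Run:
```python
from h import *
C=cam("wrist")
u=lambda x,y:np.array([x/4+176,y/4+122])
a=onz(C,u(197,235),.032);b=onz(C,u(410,235),.032);print("rim L/R",a,b,(a+b)/2, "far",onz(C,u(297,150),.032))
f=onz(C,u(312,263),.096);print("jar bottom far edge",f)
l=onz(C,u(213,305),.096);r=onz(C,u(410,305),.096);print(l,r,(l+r)/2)
# cap top ellipse far edge
print("cap far",onz(C,u(315,370),.172),"cap L/R",onz(C,u(165,515),.172),onz(C,u(470,515),.172))
```

```text
rim L/R [0.4571 0.3844 0.032 ] [0.4569 0.3294 0.032 ] [0.457  0.3569 0.032 ] far [0.4792 0.3585 0.032 ]
jar bottom far edge [0.4684 0.355  0.096 ]
[0.4597 0.3749 0.096 ] [0.4595 0.3353 0.096 ] [0.4596 0.3551 0.096 ]
cap far [0.4764 0.355  0.172 ] cap L/R [0.4555 0.3753 0.172 ] [0.4553 0.3341 0.172 ]
```

apply_moves(moves=[[0.04,[0.0015,-0.0028,0.01],0],[0.04,[0,0,0.02],0],[0.04,[0,0,0.02],0],[0.04,[0,0,0.01],0],[0.04,[0,0,0.004],0],[0.04,[0,0,0],0]])

```text
time: 12.65
tool_pos: [0.4509, 0.3598, 0.0645]
tool_rot: [1.0, -0.002, 0.0, -0.0]
force: [0.4, 0.1, -0.5]
width: 0.0479
grip_force: 15.0
```

apply_moves(moves=[[0.04,[0,0,0.004],0],[0.04,[0,0,0],0]])

```text
time: 12.9
tool_pos: [0.4506, 0.3599, 0.0603]
tool_rot: [1.0, -0.002, 0.0, -0.0]
force: [0.2, 0.5, -1.2]
width: 0.0478
grip_force: 15.0
```

apply_moves(moves=[[0.04,[0,0,0.003],0],[0.04,[0,0,0.003],0],[0.04,[0,0,0],0]])

```text
time: 13.28
tool_pos: [0.4503, 0.3597, 0.0539]
tool_rot: [1.0, -0.002, -0.0, 0.0]
force: [-0.8, -0.8, -0.5]
width: 0.0479
grip_force: 15.0
```

apply_moves(moves=[[0.04,[0,0,0.002],0],[0.04,[0,0,0],0]])

```text
time: 13.52
tool_pos: [0.4507, 0.36, 0.0534]
tool_rot: [1.0, -0.002, 0.0, -0.0]
force: [-2.6, -1.6, 4.8]
width: 0.0478
grip_force: 15.0
```

Contact came at the expected floor height, so I release.

apply_moves(moves=[[0.075,[0,0,0],0],[0.075,[0,0,0],0],[0.075,[0,0,0],0],[0.075,[0,0,0],0],[0.075,[0,0,-0.03],0],[0.075,[0,0,-0.05],0],[0.075,[0,0,-0.05],0],[0.075,[-0.02,0.03,-0.05],0],[0.075,[-0.02,0.05,-0.03],0],[0.075,[-0.01,0.05,0],0]])

```text
time: 14.78
tool_pos: [0.4007, 0.2295, 0.2651]
tool_rot: [1.0, -0.001, 0.003, -0.001]
force: [0.2, -0.9, 0.4]
width: 0.075
grip_force: 0.0
```

```bash
python3 - <<'E'
from h import *
im,C=grab("wrist","w5")
p=proj(C,[.4495,.36,.06]).astype(int);print(p)
i=im.astype(int)
for c,s in blobs(i.max(2)<45,150):
    X=onz(C,c,.095)
    if .4<X[0]<.65 and X[1]>.2 and s[4]<3000:print(c,s,X,np.degrees(np.arctan2(X[1]-.36,X[0]-.5297)))
a=max(p[1]-75,0);b=max(p[0]-75,0)
cv2.imwrite("pics/w5_c.png",cv2.resize(im[a:p[1]+75,b:p[0]+75,::-1],None,fx=3,fy=3,interpolation=2))
E
python3 jar.py w6|grep T; python3 d.py .441 .087 .18 0
```

```text
[160 134]
[115.7515  18.5583] [ 99   0  26  33 326] [0.5828 0.3868 0.095 ] 26.746738686150252
[193.7482  21.1187] [174   0  30  34 278] [0.58   0.2981 0.095 ] -50.905033265549
[101.2071  92.9385] [ 83  74  27  34 309] [0.5029 0.4159 0.095 ] 115.61891026527582
[216.4239  96.7842] [200  79  29  32 519] [0.4981 0.2755 0.095 ] -110.51574659176121
[155.9073 139.4256] [137 121  36  33 766] [0.4467 0.3548 0.095 ] -176.44607463707896
T [232.8 183.3] 250 [0.6132 0.0658]
T [273.  186.3] 248 [ 0.6033 -0.0549]
T [274. 208.] 97 [ 0.5381 -0.057 ]
T [225.8 241.1] 102 [0.4407 0.0873]
t 14.925 pos [0.3996 0.2285 0.2629] yaw -0.006 w 0.07468712588379905 q6 1.94517984712832
shift [0.0421 0.1413 0.0829] turn -0.006
```

View pics/w5_c.png

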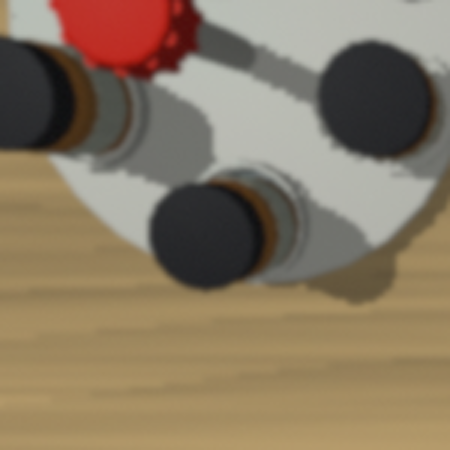

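The jar stands upright in the white-rimmed cup. Next is the thin jar at (0.441,0.087).

apply_moves(moves=[[0.085,[0.014,0.047,0],0],[0.085,[0.014,0.047,0],0],[0.085,[0.014,0.047,0.02],0],[0.085,[0,0,0.05],0],[0.085,[0,0,0.05],0],[0.085,[0,0,0.05],0],[0.085,[0,0,0.04],0],[0.085,[0,0,0.02],0],[0.085,[0,0,0],0]])

```text
time: 16.05
tool_pos: [0.4407, 0.0895, 0.0304]
tool_rot: [1.0, -0.001, -0.002, -0.0]
force: [0.7, -0.3, 0.1]
width: 0.085
grip_force: 0.0
```

```bash
python3 d.py .441 .087 .033 0
```

```text
t 16.05 pos [0.4407 0.0895 0.0304] yaw -0.003 w 0.08496052812969378 q6 1.6183719016047902
shift [ 0.0003  0.0025 -0.0026] turn -0.003
```

apply_moves(moves=[[0.03,[0,0.002,-0.001],0],[0.03,[0,0,0],0],[0.03,[0,0,0],0],[0.03,[0,0,0],0],[0.03,[0,0,0],0],[0.03,[0,0,0],0],[0.03,[0,0,0],0],[0.03,[0,0,-0.03],0],[0.03,[0,0,-0.055],0],[0.03,[0,0,-0.055],0]])

```text
time: 17.3
tool_pos: [0.4411, 0.0868, 0.1742]
tool_rot: [1.0, -0.002, -0.001, 0.0]
force: [0.7, 0.1, -1.5]
width: 0.0381
grip_force: 15.0
```

apply_moves(moves=[[0.03,[0,0,-0.055],0],[0.03,[0,0,-0.055],0],[0.03,[0.009,0.052,-0.03],0],[0.03,[0.009,0.054,0],0],[0.03,[0.009,0.054,0],0],[0.03,[0.009,0.054,0],0],[0.03,[0.009,0.054,0],0],[0.03,[0.009,0.054,0],0],[0.03,[0.01,0.054,0],0],[0.03,[0.01,0.054,0],-0.04]])

```text
time: 18.55
tool_pos: [0.5142, -0.3451, 0.3125]
tool_rot: [1.0, 0.019, -0.0, -0.0]
force: [0.9, -0.6, -0.3]
width: 0.038
grip_force: 15.0
```

```bash
python3 d.py .515 -.343 .29 .04
```

```text
t 18.55 pos [ 0.5142 -0.3451  0.3125] yaw 0.038 w 0.03799117558595007 q6 0.8297436104576246
shift [ 0.0008 -0.002   0.0226] turn -0.002
```

apply_moves(moves=[[0.03,[0.001,-0.002,0.02],0],[0.03,[0,0,0.02],0],[0.03,[0,0,0.02],0],[0.03,[0,0,0.02],0],[0.03,[0,0,0.02],0]])

```text
time: 19.18
tool_pos: [0.5148, -0.3413, 0.2121]
tool_rot: [1.0, 0.018, -0.001, -0.0]
force: [-0.3, -0.1, 0.6]
width: 0.0378
grip_force: 15.0
```

apply_moves(moves=[[0.03,[0,0,0.02],0],[0.03,[0,0,0.018],0],[0.03,[0,0,0],0]])

```text
time: 19.55
tool_pos: [0.5136, -0.3403, 0.173]
tool_rot: [1.0, 0.018, -0.002, -0.002]
force: [-1.0, -0.2, -0.4]
width: 0.0379
grip_force: 15.0
```

apply_moves(moves=[[0.075,[0,0,0],0],[0.075,[0,0,0],0],[0.075,[0,0,0],0],[0.075,[0,0,0],0],[0.075,[0,0,0],0],[0.075,[0,0,-0.03],0],[0.075,[0,0,-0.05],0],[0.075,[0,0,-0.05],0],[0.075,[0,-0.03,0],0],[0.075,[0,-0.05,0],0]])

```text
time: 20.8
tool_pos: [0.513, -0.2616, 0.3057]
tool_rot: [1.0, 0.017, 0.001, 0.0]
force: [0.6, 0.1, -0.5]
width: 0.075
grip_force: 0.0
```

apply_moves(moves=[[0.085,[0,-0.05,0],0.01],[0.085,[0,-0.05,0],0.01],[0.085,[0,-0.05,0],0.01],[0.085,[0,-0.05,0],0.01],[0.085,[0,0,0],0]])

```text
time: 21.42
tool_pos: [0.5077, -0.0581, 0.3058]
tool_rot: [1.0, 0.001, 0.001, -0.001]
force: [0.3, -0.6, 0.3]
width: 0.0852
grip_force: 0.0
```

```bash
python3 jar.py w7; python3 d.py .538 -.058 .2 0
python3 - <<'E'
from h import *
im,C=grab("top","top1");cv2.imwrite("pics/top1_c.png",cv2.resize(im[130:280,90:460,::-1],None,fx=2,fy=2,interpolation=2))
E
```

```text
W [184.8  94.6] [ 15  33 102] [0.6097 0.0414] dia 0.021
W [259.2 101.8] [ 30  34 520] [ 0.6    -0.0652] dia 0.043
W [255.2 143. ] [ 20  21 328] [ 0.541  -0.0596] dia 0.030
W [180.9 249.5] [ 30  50 564] [0.3625 0.0652] dia 0.051
W [326.6 249.6] [ 29  49 573] [ 0.3628 -0.1804] dia 0.049
T [232.8 183.2] 253 [0.6134 0.0658]
t 21.525 pos [ 0.5081 -0.0612  0.3055] yaw -0.002 w 0.08493822762036912 q6 1.3170707060672489
shift [ 0.0298 -0.0033  0.1055] turn -0.002
```

View pics/top1_c.png

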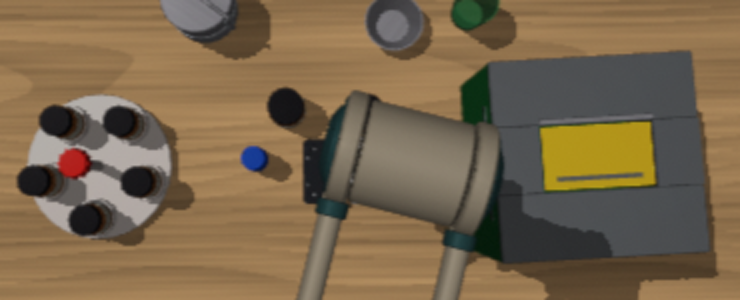

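The top view shows the flap flat and shut (yellow at full size), the first jar gone, and the carousel with five jars and its filled place towards the robot. Next is the thin jar at (0.539,-0.058).

apply_moves(moves=[[0.085,[0.015,-0.002,0.01],0],[0.085,[0.015,-0.001,0.03],0],[0.085,[0,0,0.05],0],[0.085,[0,0,0.05],0],[0.085,[0,0,0.05],0],[0.085,[0,0,0.05],0],[0.085,[0,0,0.03],0],[0.085,[0,0,0],0]])

```text
time: 22.58
tool_pos: [0.5362, -0.059, 0.0321]
tool_rot: [1.0, -0.002, -0.003, -0.001]
force: [0.7, -1.3, -0.1]
width: 0.0849
grip_force: 0.0
```

```bash
python3 d.py .539 -.058 .032 0
```

```text
t 22.575 pos [ 0.5362 -0.059   0.0321] yaw -0.005 w 0.08490777914972167 q6 1.3372165611861955
shift [ 0.0028 -0.001   0.0001] turn -0.005
```

apply_moves(moves=[[0.03,[0.003,0,0],0],[0.03,[0,0,0],0],[0.03,[0,0,0],0],[0.03,[0,0,0],0],[0.03,[0,0,0],0],[0.03,[0,0,0],0],[0.03,[0,0,0],0],[0.03,[0,0,-0.03],0],[0.03,[0,0,-0.06],0],[0.03,[0,0,-0.06],0]])

```text
time: 23.82
tool_pos: [0.5404, -0.0584, 0.1861]
tool_rot: [1.0, -0.002, -0.001, -0.0]
force: [1.0, -1.0, -0.1]
width: 0.0378
grip_force: 15.0
```

apply_moves(moves=[[0.03,[0,0,-0.06],0],[0.03,[0,0,-0.06],0],[0.03,[-0.004,0.045,-0.01],0],[0.03,[-0.004,0.048,0],0],[0.03,[-0.004,0.048,0],0],[0.03,[-0.004,0.048,0],0],[0.03,[-0.004,0.048,0],0],[0.03,[-0.004,0.048,0],-0.04],[0.03,[0,0,0],0]])

```text
time: 24.95
tool_pos: [0.5152, -0.3467, 0.3135]
tool_rot: [1.0, 0.016, -0.001, -0.0]
force: [-0.2, 0.7, -0.7]
width: 0.0375
grip_force: 15.0
```

```bash
python3 d.py .515 -.343 .173 .04
```

```text
t 24.95 pos [ 0.5152 -0.3467  0.3135] yaw 0.032 w 0.03750769950546068 q6 0.8346491093281367
shift [ 0.0002 -0.0036  0.1405] turn -0.008
```

apply_moves(moves=[[0.03,[0,-0.004,0.02],0],[0.03,[0,0,0.02],0],[0.03,[0,0,0.02],0],[0.03,[0,0,0.02],0],[0.03,[0,0,0.02],0],[0.03,[0,0,0.02],0],[0.03,[0,0,0.02],0],[0.03,[0,0,0],0]])

```text
time: 25.95
tool_pos: [0.5145, -0.3372, 0.1734]
tool_rot: [1.0, 0.019, -0.002, -0.002]
force: [-0.9, 0.6, -1.0]
width: 0.0375
grip_force: 15.0
```

apply_moves(moves=[[0.075,[0,0,0],0],[0.075,[0,0,0],0],[0.075,[0,0,0],0],[0.075,[0,0,0],0],[0.075,[0,0,0],0],[0.075,[0,0,-0.03],0],[0.075,[0,0,-0.05],0],[0.075,[0,0,-0.05],0],[0.075,[0,-0.03,0],0],[0.075,[0,-0.05,0],0]])

```text
time: 27.2
tool_pos: [0.5136, -0.2598, 0.3057]
tool_rot: [1.0, 0.017, 0.001, 0.0]
force: [0.2, -0.4, 1.3]
width: 0.0748
grip_force: 0.0
```

apply_moves(moves=[[0.094,[0.005,-0.05,0],0.01],[0.094,[0.01,-0.05,0],0.01],[0.094,[0.01,-0.05,0],0.01],[0.094,[0.01,-0.05,0],0.01],[0.094,[0,0,0],0]])

```text
time: 27.82
tool_pos: [0.544, -0.0553, 0.3055]
tool_rot: [1.0, 0.001, 0.0, -0.001]
force: [0.2, -0.3, -0.3]
width: 0.094
grip_force: 0.0
```

```bash
python3 jar.py w8; python3 d.py .604 -.055 .033 0
python3 - <<'E'
from h import *
im,C=grab("top","top2");i=im.astype(int)
for c,s in blobs((i[...,0]>150)&(i[...,1]>120)&(i[...,2]<60)):print("yel",c,s)
E
```

```text
W [186.1 119.6] [ 19  33 157] [0.6112 0.0446] dia 0.028
W [255.9 123.1] [ 34  35 909] [ 0.6063 -0.0577] dia 0.050
W [173.5 249.4] [ 34  50 636] [0.399  0.0804] dia 0.057
W [334.  249.4] [ 33  50 639] [ 0.3995 -0.1899] dia 0.056
t 27.925 pos [ 0.5437 -0.0586  0.3053] yaw -0.002 w 0.09407873526095566 q6 1.3382509364765487
shift [ 0.0603 -0.0039  0.2723] turn -0.002
yel [388.4367 206.7116] [ 361  191   56   34 1564]
```

The flap is shut again and the jar is in. Next is the wide jar at (0.6045,-0.056).

apply_moves(moves=[[0.094,[0.03,-0.001,0.01],0],[0.094,[0.03,-0.001,0.03],0],[0.094,[0,0,0.05],0],[0.094,[0,0,0.05],0],[0.094,[0,0,0.05],0],[0.094,[0,0,0.05],0],[0.094,[0,0,0.028],0],[0.094,[0,0,0],0]])

```text
time: 28.98
tool_pos: [0.6015, -0.0584, 0.0348]
tool_rot: [1.0, -0.003, -0.003, -0.0]
force: [-0.1, -0.3, -0.2]
width: 0.0942
grip_force: 0.0
```

```bash
python3 d.py .6045 -.056 .033 0
```

```text
t 28.975 pos [ 0.6015 -0.0584  0.0348] yaw -0.005 w 0.09422339191498691 q6 1.3647785185613461
shift [ 0.003  -0.0025  0.0018] turn -0.005
```

apply_moves(moves=[[0.05,[0.003,-0.002,0.002],0],[0.05,[0,0,0],0],[0.05,[0,0,0],0],[0.05,[0,0,0],0],[0.05,[0,0,0],0],[0.05,[0,0,0],0],[0.05,[0,0,0],0],[0.05,[0,0,-0.03],0],[0.05,[0,0,-0.06],0],[0.05,[0,0,-0.06],0]], squeeze=18)

```text
time: 30.22
tool_pos: [0.6057, -0.0545, 0.1855]
tool_rot: [1.0, -0.002, -0.001, -0.001]
force: [0.6, 0.7, -1.6]
width: 0.0576
grip_force: 18.0
```

apply_moves(moves=[[0.05,[0,0,-0.06],0],[0.05,[0,0,-0.06],0],[0.05,[-0.013,0.045,-0.01],0],[0.05,[-0.014,0.048,0],0],[0.05,[-0.014,0.048,0],0],[0.05,[-0.014,0.048,0],0],[0.05,[-0.014,0.048,0],0],[0.05,[-0.013,0.048,0],-0.04],[0.05,[0,0,0],0]])

```text
time: 31.35
tool_pos: [0.5223, -0.3428, 0.3134]
tool_rot: [1.0, 0.016, -0.001, -0.0]
force: [-0.3, 0.4, -2.0]
width: 0.0577
grip_force: 18.0
```

```bash
python3 d.py .522 -.343 .173 .04
```

```text
t 31.35 pos [ 0.5223 -0.3428  0.3134] yaw 0.032 w 0.057701848315375316 q6 0.8469180027021525
shift [0.0001 0.0004 0.1404] turn -0.008
```

apply_moves(moves=[[0.05,[0.002,0,0.015],0],[0.05,[0,0,0.015],0],[0.05,[0,0,0.015],0],[0.05,[0,0,0.01],0]])

```text
time: 31.85
tool_pos: [0.5253, -0.3387, 0.2591]
tool_rot: [1.0, 0.019, -0.001, -0.0]
force: [-0.4, 0.0, -0.3]
width: 0.0577
grip_force: 18.0
```

apply_moves(moves=[[0.05,[0,0,0.02],0],[0.05,[0,0,0.02],0],[0.05,[0,0,0.02],0],[0.05,[0,0,0.02],0],[0.05,[0,0,0.005],0],[0.05,[0,0,0],0]])

```text
time: 32.6
tool_pos: [0.5253, -0.3393, 0.1748]
tool_rot: [1.0, 0.019, -0.001, -0.0]
force: [-0.5, 0.0, -2.1]
width: 0.0575
grip_force: 18.0
```

apply_moves(moves=[[0.09,[0,0,0],0],[0.09,[0,0,0],0],[0.09,[0,0,0],0],[0.09,[0,0,0],0],[0.09,[0,0,0],0],[0.09,[0,0,-0.03],0],[0.09,[0,0,-0.05],0],[0.09,[0,0,-0.05],0],[0.09,[0,-0.03,0],0],[0.09,[0,-0.05,0],0]])

```text
time: 33.85
tool_pos: [0.5233, -0.2601, 0.3055]
tool_rot: [1.0, 0.017, 0.001, 0.0]
force: [1.5, 0.6, 1.0]
width: 0.09
grip_force: 0.0
```

apply_moves(moves=[[0.094,[0.005,-0.055,0],0.01],[0.094,[0.005,-0.055,0],0.01],[0.094,[0.005,-0.055,0],0.01],[0.094,[0.005,-0.055,0],0.01],[0.094,[0,-0.055,0],0],[0.094,[0,-0.03,0],0],[0.094,[0,0,0],0]])

```text
time: 34.72
tool_pos: [0.538, 0.0477, 0.3053]
tool_rot: [1.0, 0.0, 0.0, -0.0]
force: [-0.0, -0.3, -0.1]
width: 0.094
grip_force: 0.0
```

```bash
python3 jar.py w9; python3 d.py .6135 .0655 .033 0
python3 - <<'E'
from h import *
im,C=grab("top","top3");i=im.astype(int)
for c,s in blobs((i[...,0]>150)&(i[...,1]>120)&(i[...,2]<60)):print("yel",c,s)
E
```

```text
W [242.4 111.5] [ 34  36 974] [0.6166 0.0646] dia 0.049
W [173.5 249.3] [ 34  50 654] [0.3934 0.1833] dia 0.057
W [334.3 249.4] [ 34  50 664] [ 0.3932 -0.0874] dia 0.057
t 34.825 pos [0.5382 0.0452 0.3052] yaw -0.003 w 0.09403339967476022 q6 1.5290363224960581
shift [ 0.0752 -0.0207  0.2722] turn -0.003
yel [388.4432 206.7324] [ 361  191   56   34 1566]
yel [244.6562 224.4375] [243 219   5  12  32]
```

The flap is shut. The last jar is the wide one at (0.614,0.065).

apply_moves(moves=[[0.094,[0.036,-0.01,0.01],0],[0.094,[0.037,-0.009,0.03],0],[0.094,[0,0,0.05],0],[0.094,[0,0,0.05],0],[0.094,[0,0,0.05],0],[0.094,[0,0,0.05],0],[0.094,[0,0,0.028],0],[0.094,[0,0,0],0]])

```text
time: 35.88
tool_pos: [0.6094, 0.0626, 0.0348]
tool_rot: [1.0, -0.003, -0.003, 0.0]
force: [-0.1, -0.5, 0.1]
width: 0.0939
grip_force: 0.0
```

```bash
python3 d.py .614 .0655 .033 0
```

```text
t 35.875 pos [0.6094 0.0626 0.0348] yaw -0.005 w 0.09391526464442451 q6 1.5654576162353993
shift [ 0.0046 -0.0029  0.0018] turn -0.005
```

apply_moves(moves=[[0.05,[0.004,-0.003,0.002],0],[0.05,[0,0,0],0],[0.05,[0,0,0],0],[0.05,[0,0,0],0],[0.05,[0,0,0],0],[0.05,[0,0,0],0],[0.05,[0,0,0],0],[0.05,[0,0,-0.03],0],[0.05,[0,0,-0.06],0],[0.05,[0,0,-0.06],0]])

```text
time: 37.12
tool_pos: [0.6144, 0.0677, 0.1855]
tool_rot: [1.0, -0.002, -0.001, -0.0]
force: [0.2, 0.2, -1.6]
width: 0.0579
grip_force: 18.0
```

apply_moves(moves=[[0.05,[0,0,-0.06],0],[0.05,[-0.011,0.03,-0.06],0],[0.05,[-0.011,0.054,-0.01],0],[0.05,[-0.011,0.054,0],0],[0.05,[-0.011,0.054,0],0],[0.05,[-0.011,0.054,0],0],[0.05,[-0.011,0.054,0],0],[0.05,[-0.011,0.054,0],0],[0.05,[-0.012,0.054,0],-0.04],[0.05,[0,0,0],0]])

```text
time: 38.38
tool_pos: [0.5245, -0.3415, 0.3085]
tool_rot: [1.0, 0.016, -0.001, -0.0]
force: [0.7, 0.7, -1.0]
width: 0.0576
grip_force: 18.0
```

```bash
python3 d.py .525 -.341 .173 .04
```

```text
t 38.375 pos [ 0.5245 -0.3415  0.3085] yaw 0.032 w 0.05760976291654224 q6 0.8514514602158799
shift [ 0.0008 -0.0004  0.1355] turn -0.008
```

apply_moves(moves=[[0.05,[0,0,0.015],0],[0.05,[0,0,0.015],0],[0.05,[0,0,0.015],0],[0.05,[0,0,0.01],0]])

```text
time: 38.88
tool_pos: [0.5253, -0.3367, 0.2541]
tool_rot: [1.0, 0.019, -0.001, -0.0]
force: [-1.5, 1.1, 1.0]
width: 0.0576
grip_force: 18.0
```

apply_moves(moves=[[0.05,[0,0,0.02],0],[0.05,[0,0,0.02],0],[0.05,[0,0,0.02],0],[0.05,[0,0,0.02],0],[0.05,[0,0,0],0],[0.05,[0,0,0],0]])

```text
time: 39.62
tool_pos: [0.5259, -0.3378, 0.1755]
tool_rot: [1.0, 0.019, -0.0, -0.0]
force: [-0.1, 0.8, -1.1]
width: 0.0578
grip_force: 18.0
```

apply_moves(moves=[[0.09,[0,0,0],0],[0.09,[0,0,0],0],[0.09,[0,0,0],0],[0.09,[0,0,0],0],[0.09,[0,0,0],0],[0.09,[0,0,-0.03],0],[0.09,[0,0,-0.05],0],[0.09,[0,0,-0.05],0],[0.09,[0,-0.03,-0.03],0],[0.09,[-0.05,-0.03,0],0]])

```text
time: 40.88
tool_pos: [0.4766, -0.2803, 0.3372]
tool_rot: [1.0, 0.019, 0.003, 0.001]
force: [-1.1, 0.4, -0.4]
width: 0.0899
grip_force: 0.0
```

apply_moves(moves=[[0.09,[-0.05,-0.03,0],0],[0.09,[-0.05,-0.03,0],0],[0.09,[-0.05,-0.03,0],0],[0.09,[0,0,0],0],[0.09,[0,0,0],0]])

```text
time: 41.5
tool_pos: [0.3211, -0.1958, 0.3359]
tool_rot: [1.0, 0.018, 0.001, 0.001]
force: [1.2, -0.4, -0.6]
width: 0.0899
grip_force: 0.0
```

Run:
```python
from h import *
im,C=grab("top","top4");i=im.astype(int)
for c,s in blobs((i[...,0]>150)&(i[...,1]>120)&(i[...,2]<60)):print("yel",c,s)
im2,_=grab("side","side4")
cv2.imwrite("pics/fin.png",np.hstack([cv2.resize(a[:,:,::-1],(400,300)) for a in (im,im2)]))
```

```text
yel [388.423  206.7067] [ 361  191   56   34 1558]
yel [247.8991 224.1927] [243 218  11  13 109]
```

View pics/fin.png

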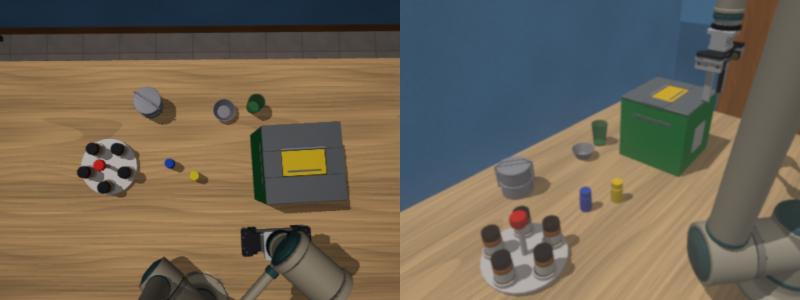

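All four empties are gone, the flap is shut, and the blue and yellow look-alikes, tiffin, bowl and tumbler stand where they were. One last check of the carousel angle before handing in.

Run:
```python
from h import *
T=cam("top");i=cv2.imread("pics/top4.png").astype(int)
X=np.array([onz(T,c,.096)[:2] for c,s in blobs(i.max(2)<48,120) if s[4]<300 and c[0]<190 and c[1]>160])
m=X.mean(0);print(X,m,np.degrees(np.arctan2(*(X-m).T[::-1])))
```

```text
[[0.593  0.402 ]
 [0.591  0.3091]
 [0.5048 0.4322]
 [0.5029 0.2815]
 [0.4482 0.3569]] [0.528  0.3563] [  35.0753  -36.8329  106.9783 -108.5455  179.6117]
```

```bash
python3 -c "
from station import manip
print(manip.hand_in())"
```

```text
the job is handed in; nothing more can be done
None
```

The job is handed in at about 42 s: the carousel is turned to within about 1° of its zero position, the 48 mm jar stands in its place, all four odd jars are in the bin with the flap shut, and everything else is untouched.

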